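Turn the washed parts cup mouth-up on the bike bench

TASK

Three steel vessels were left mouth-down on the bench to dry after washing: a low narrow cup, a tall cup and a wide bowl. Take the low narrow cup, turn it over and set it down, without dropping it, mouth-up with its whole foot on the square black rubber mat, ready for bolts. Leave the tall cup and the wide bowl standing where they are.

Things in the scene. Friction and masses are not known exactly. Their poses are not given: they have to be found in the camera images.
- parts_cup: The low cup: straight round steel cup, 60 mm diameter, 44 mm high, wall 3 mm, 8 mm black magnet foot of the same diameter; about 0.16 kg, centre of mass about 10 mm from the foot's face: tilted up to 60 degrees from mouth-up on its foot's edge, it rights itself. Origin: centre of the foot's outer face; z axis towards the mouth. Starts mouth-down on the bench, origin 44 mm up, z down.
- mat: Square black rubber mat fixed flat on the bench, on the right-hand (-y) side of the bench as seen from the robot, 150 x 150 mm, 4 mm thick. Origin: centre of its underside, on the bench; x and y axes along its sides, z up, so its top is 4 mm above its origin.
- tall_cup: The tall cup: same steel, diameter (60 mm) and black foot as the parts cup but 95 mm high, mouth-down. Origin: centre of the foot's outer face (on top, 95 mm above the bench); z axis towards the mouth, down. To be left alone.
- wide_bowl: The wide bowl: flared steel bowl with black foot 68 mm across, 110 mm across the mouth, 48 mm high, mouth-down. Origin: centre of the foot's outer face (on top, 48 mm above the bench); z axis towards the mouth, down. To be left alone.
There are look-alikes about, which are no part of the job. Leave any yellow look-alike of the parts_cup alone. Of the things shaped like the mat, the black one is meant.

How it is judged:
At the end, for the whole second after the job is handed in: The parts cup stands at rest mouth-up (within 10 degrees) on its foot on the rubber mat, its centre within 47 mm of the mat's centre along each of the mat's sides (whole foot on the mat); the tall cup and the wide bowl are still mouth-down, within 25 mm of where they began (angle between parts_cup's own z axis and vertical below 0.17 rad and x of parts_cup in the frame of mat between -0.047 and 0.047 m and y of parts_cup in the frame of mat between -0.047 and 0.047 m and z of parts_cup in the frame of mat below 0.012 m and linear speed of parts_cup below 0.02 m/s and distance of each of tall_cup, wide_bowl from where it was at the start of the episode below 0.025 m and angle between each of tall_cup, wide_bowl's own z axis and vertical above 2.97 rad); the robot touches nothing.
It fails at once if the parts cup is dropped: out of the fingers with its foot more than 100 mm above the bench (height (world z) of parts_cup above 0.1 m and contact force between the fingers and parts_cup below 0.05 N).
It fails at once if the tall cup or the wide bowl is knocked over or pushed more than 40 mm (distance of any of tall_cup, wide_bowl from where it was at the start of the episode above 0.04 m).
It also fails if it takes over 42 s, if anything falls off the work surface, if the arm or the gripper's body presses on something with over 40 N, if the wrist force passes 120 N, or if a joint passes its speed limit or range.

ROBOT

A 6-joint arm with a two-finger parallel gripper is mounted at the origin on the work surface. World frame = base frame: x ahead of the robot, y to its left, z up, the work surface at z = 0. Lengths are in m, angles in rad, forces in N, time in s.
With the tool pointing down it reaches from about 0.25 to 0.775 m from the base axis. Payload 4 kg.
Tool frame: the origin (TCP) lies at the centre of the arm's flange, where the gripper is bolted on; the fingertips stand 199 mm ahead of it and the grasp point (between the pads) lies 180 mm ahead of it (robot.tcp_to_tips is the z of the fingertips in the tool frame, in m); z points along the fingers, y is the line along which they close (so a half turn about z gives the same grasp; the last joint's range is limited). The gripper opens to 94 mm and grips with 3 to 60 N. Pads are 16 mm wide; open, the fingers measure 119 mm over their backs; the gripper's body (75 mm by 177 mm) begins 78 mm behind the grasp point.
Start: joints at [-1.402, 0.087, 1.371, -0, 1.684, -0.103], TCP at [0.148, -0.53, 0.405] pointing down, gripper open.
Joint ranges: [-3.1, 3.1], [-0.76, 2.03], [0.27, 2.55], [-1.08, 4.22], [0.17, 2.65], [-2.57, 2.57]. Speed limits (rad/s): [2.79, 2.79, 3.14, 3.14, 3.14, 3.14].

INTERFACE

Orientations are given as [roll, pitch, yaw] about the fixed x, y, z axes, in that order (R = Rz(yaw) Ry(pitch) Rx(roll)).
In Python, from bench import robot gives the robot as it stands.
- The arm moves only by the tool play_rows, never from a script. Its arguments are lists of equal length, an entry for each row: "translation": the shift along the tool's x, y, z scaled (see below), a list of three; "twist": the turn, a rotation vector about the tool's x, y, z scaled (see below), a list of three; "gripper": the opening, from -1 (shut) to 1 (fully open). A call has 1 to 8 rows; each row shifts and turns the commanded pose from where the row before left it, along the tool's axes as they then stand; what a row does not reach is not made up. The controller multiplies each number of a shift by 0.04 m and each number of a turn by 0.1 rad. A row lasts 1/10 s, in which the tool goes at most 50 mm and 8.59 degrees, less where a joint would pass 70% of its speed; a pose out of reach is approached as far as the arm can. A call with a number of a shift or a turn outside -1 to 1 is refused whole. A call with a gripper value outside its range is refused whole. The fingers move at their own pace and stop on an object; the grip force is fixed at half the most. Time passes only in rows, so rows that do not move let the fingers close. It gives the time, the measured TCP pose, the force, the opening and the grip force at its end, in the units of the state.
- robot.get_obs(): the state, without advancing time (a new reading comes with each control period).
- robot.snapshot(name): name is "side" or "top"; returns the picture (400x640x3 uint8, red, green, blue); there is no depth.
- robot.camera_model(name): a dict with "camera_matrix" (3x3 intrinsics, pixels), "rvec" (rotation vector, rad) and "tvec" (3), from world to camera coordinates, as OpenCV has them. Camera axes: x right, y down, z forward; pixel columns grow to the right and rows downward; lengths in m; the calibration is good to about 2 mm. A picture is of the moment at which its call begins. camera_model takes no time and is no camera call.
- robot.close_job(): hands the job in; it is judged then, once.
Trained networks look in the newest picture that a camera, given by its name, has taken for a name from the list of things; names that differ only in an ending like _2 or _b are one class to them, and where a whole thing is asked for, a point or a joint stands for the part that bears it (a point fixed in the world has none). Each returns a list of dicts, best first, with "score" (0 to 1); they miss things now and then, are a little off and sometimes report something else, mostly with a low value. They report only what shows in the picture. A call takes as long as a camera call. They do not tell look-alikes from the thing itself.
- robot.recognise(name, camera): "centre" ([x, y, z] in m, in world coordinates, good to about 4 mm: the middle of the surface that is visible of it).
- robot.spot_point(name, camera): "centre" ([x, y, z] in m, in world coordinates, good to about 4 mm: a listed point, or the origin of a listed thing).
The state is a dict: "time": time; "joint_positions": joint angles; "qvel": joint speeds; "joint_torque": joint torques, N m; "tool_pos": TCP position; "ee_rot": TCP orientation; "wrist_force": force on the tool from outside, world axes, zero at the start; "wrist_torque": the same for the moment, N m; "width": finger opening in m; "finger_force": force on a finger pad.
Only numpy, scipy, OpenCV 4.12 (cv2) and the standard library are available. Lean on these libraries where they do the work, as an engineer would, in place of code of your own. Each camera call takes 0.05 s, during which the arm holds its last target. There are 200 camera calls.

## Working session

There is one attempt and no reset: what is moved stays moved. The work goes in short steps, Python scripts to look and compute and a tool call to move; the robot and the scene stay as the last step left them, time stands still between calls to the robot, and variables do not carry over. Pictures are saved under pics/ and viewed, at most 10 in all, crops included, and the job is handed in when it is done.

Besides the shell and the picture viewer there is one more tool, called after "Call:" by a JSON object that holds its "method" and its "body", one argument or row to a line. play_rows: Moves the arm, as the interface text tells. Its arguments: {"type":"object","properties":{"translation":{"type":"array","items":{"type":"array","items":{"type":"number","minimum":-1,"maximum":1}}},"twist":{"type":"array","items":{"type":"array","items":{"type":"number","minimum":-1,"maximum":1}}},"gripper":{"type":"array","items":{"type":"number"}}},"required":["translation","twist","gripper"]}

```bash
mkdir -p pics; ls
python3 - <<'E'
from bench import robot
import cv2,numpy as np
ims=[]
for c in("top","side"):
    im=robot.snapshot(c); cv2.imwrite(f"pics/{c}0.png",im[:,:,::-1])
    m=robot.camera_model(c)
    for n in("parts_cup","mat","tall_cup","wide_bowl"):
        for d in robot.spot_point(n,c):
            p=np.array(d["centre"]); px=cv2.projectPoints(p[None],np.array(m["rvec"],float),np.array(m["tvec"],float),np.array(m["camera_matrix"]),None)[0].ravel()
            print(c,n,round(d["score"],2),p.round(3),px.round())
o=robot.get_obs();print({k:np.round(v,3) for k,v in o.items()})
E
```

```text
pics
top parts_cup 0.69 [0.638 0.143 0.045] [274. 151.]
top parts_cup 0.64 [0.534 0.177 0.042] [262. 185.]
top mat 0.9 [ 0.534 -0.313  0.002] [427. 190.]
top mat 0.65 [ 0.277 -0.255 -0.003] [409. 276.]
top tall_cup 0.74 [ 0.604 -0.02   0.095] [330. 158.]
top tall_cup 0.73 [0.581 0.339 0.051] [206. 168.]
top wide_bowl 0.9 [0.585 0.34  0.051] [206. 167.]
side parts_cup 0.96 [0.538 0.174 0.047] [257. 231.]
side parts_cup 0.96 [0.642 0.139 0.045] [240. 205.]
side mat 0.94 [ 0.532 -0.31   0.003] [364. 149.]
side tall_cup 0.76 [ 0.607 -0.02   0.096] [286. 166.]
side wide_bowl 0.76 [0.582 0.344 0.055] [195. 263.]
{'time': np.float64(0.5), 'joint_positions': array([-1.402,  0.087,  1.371,  0.   ,  1.684, -0.103]), 'qvel': array([ 0.   , -0.002, -0.002, -0.002, -0.   , -0.   ]), 'joint_torque': array([-1.0000e-03, -3.3962e+01, -3.0227e+01,  7.2000e-02,  2.4000e-02,
       -0.0000e+00]), 'tool_pos': array([ 0.148, -0.53 ,  0.405]), 'ee_rot': array([3.142, 0.   , 0.272]), 'wrist_force': array([ 0.708,  0.177, -0.356]), 'wrist_torque': array([ 0.03 ,  0.031, -0.024]), 'finger_force': np.float64(0.0), 'width': np.float64(0.094)}
```

View pics/top0.png

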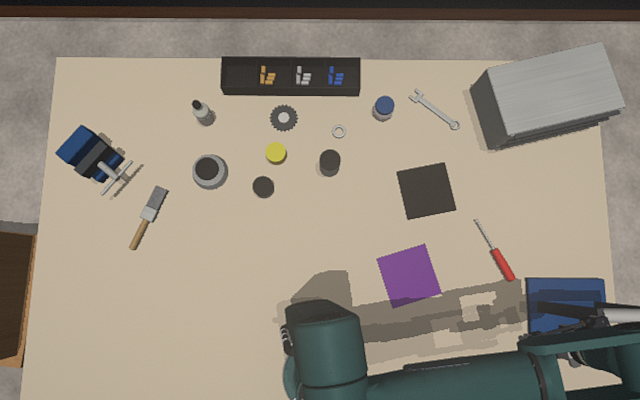

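Run:
```python
import cv2
a=cv2.imread("pics/side0.png")[110:310,150:420]
cv2.imwrite("pics/side0c.png",cv2.resize(a,None,fx=2.9,fy=2.9,interpolation=cv2.INTER_CUBIC))
```

```text
(no output)
```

View pics/side0c.png

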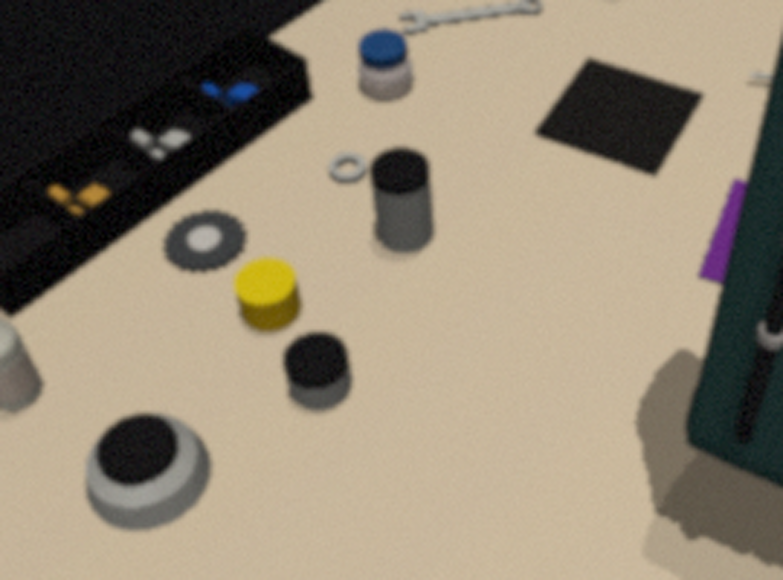

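Parts cup candidates:
- Dark-footed low cup at top px (262,186): this fits the description, low with a black foot on bare steel.
- Yellow cup at (275,152): the look-alike to leave alone.
- Tall cup at (330,160).
- Bowl at (208,170).

For the mat, black at (427,190) is the one meant; purple at (409,275) is the look-alike. The side crop confirms the low steel cup at crop px (317,370).

I'll move closer and collect joint readings on the way, so I can fit the arm's kinematics.

Call:
{"method": "play_rows", "body": {
  "translation": [
    [0.85,-0.85,0],
    [0.85,-0.85,0],
    [0.85,-0.85,0],
    [0.85,-0.85,0],
    [0.85,-0.85,0],
    [0.85,-0.85,0],
    [0.85,-0.85,0],
    [0.85,-0.85,0]
  ],
  "twist": [
    [0,0,0],
    [0,0,0],
    [0,0,0],
    [0,0,0],
    [0,0,0],
    [0,0,0],
    [0,0,0],
    [0,0,0]
  ],
  "gripper": [1,1,1,1,1,1,1,1]
}}

```text
time: 1.3
tool_pos: [0.3369, -0.1929, 0.405]
ee_rot: [3.14, -0.001, 0.271]
wrist_force: [0.1, 0.5, 0.3]
width: 0.0938
finger_force: 0.0
```

```bash
cat > log.py <<'E'
from bench import robot
import numpy as np,json
o=robot.get_obs()
open("obs.jsonl","a").write(json.dumps([list(map(float,o[k])) for k in("joint_positions","tool_pos","ee_rot")])+"\n")
print(o["time"],*[np.round(o[k],3) for k in("joint_positions","tool_pos","ee_rot","wrist_force","width","finger_force")])
E
echo '[[-1.402,0.087,1.371,0,1.684,-0.103],[0.148,-0.53,0.405],[3.1416,0,0.272]]'>obs.jsonl
python3 log.py
```

```text
1.3 [-0.666 -0.283  1.708  0.     1.715  0.633] [ 0.337 -0.193  0.405] [ 3.14e+00 -1.00e-03  2.71e-01] [0.12  0.471 0.308] 0.094 0.0
```

Call:
{"method": "play_rows", "body": {
  "translation": [
    [0,-0.5,0],
    [0,-0.5,0],
    [0,-0.5,0],
    [0,-0.5,0],
    [0,0,0],
    [0,0,0],
    [0,0,0],
    [0,0,0]
  ],
  "twist": [
    [0,1,0],
    [0,1,0],
    [0,1,0],
    [0,1,0],
    [0,1,0],
    [0,1,0],
    [0,0,0],
    [0,0,0]
  ],
  "gripper": [1,1,1,1,1,1,1,1]
}}

```text
time: 2.1
tool_pos: [0.3148, -0.1178, 0.4047]
ee_rot: [3.141, -0.598, 0.271]
wrist_force: [0.1, -0.0, -0.9]
width: 0.0942
finger_force: 0.0
```

```bash
python3 log.py
```

```text
2.1 [-0.753 -0.574  1.946  0.506  1.447  0.566] [ 0.315 -0.118  0.405] [ 3.141 -0.598  0.271] [ 0.149 -0.045 -0.86 ] 0.094 0.0
```

Call:
{"method": "play_rows", "body": {
  "translation": [
    [0,0,1],
    [0,0,1],
    [0,0,1],
    [0,0,0],
    [0,0,0],
    [0,0,0],
    [0,0,0],
    [0,0,0]
  ],
  "twist": [
    [0,0,0],
    [0,0,0],
    [1,0,0],
    [1,0,0],
    [1,0,0],
    [1,0,0],
    [0,0,0],
    [0,0,0]
  ],
  "gripper": [1,1,1,1,1,1,1,1]
}}

```text
time: 2.9
tool_pos: [0.3808, -0.0998, 0.3054]
ee_rot: [-2.743, -0.598, 0.272]
wrist_force: [-0.1, -0.3, 0.1]
width: 0.0941
finger_force: 0.0
```

```bash
python3 log.py
```

```text
2.9 [-0.66  -0.271  1.972  0.709  1.474  0.431] [ 0.381 -0.1    0.305] [-2.743 -0.598  0.272] [-0.052 -0.324  0.112] 0.094 0.0
```

```bash
cat > kin.py <<'E'
import numpy as np,json
from scipy.spatial.transform import Rotation as Ro
from scipy.optimize import least_squares
rz=lambda a:Ro.from_euler('z',a).as_matrix(); ry=lambda a:Ro.from_euler('y',a).as_matrix()
LO=np.array([-3.1,-.76,.27,-1.08,.17,-2.57]);HI=np.array([3.1,2.03,2.55,4.22,2.65,2.57])
def fk(q,P,s4=1,s6=1):
    a1,b,h,L2,e3,L3,d6=P
    A=rz(q[0]);F=A@ry(q[1]+q[2]); W=F@rz(s4*q[3])@ry(q[4])
    wc=A@np.array([a1,b,h])+A@ry(q[1])@[0,0,L2]+F@[e3,0,L3]
    return wc+W@[0,0,d6], W@rz(s6*q[5]+np.pi/2), wc
D=[tuple(map(np.array,json.loads(l))) for l in open("obs.jsonl")]
def fit(s4,s6):
    def f(P):
        r=[]
        for q,p,e in D:
            r+=list(fk(q,P,s4,s6)[0]-p)
        return np.array(r+list(.002*(P-P0)))
    P0=np.array([0,.05,.35,.4,0,.4,.1])
    s=least_squares(f,P0)
    ro=max((Ro.from_matrix(fk(q,s.x,s4,s6)[1]).inv()*Ro.from_euler('xyz',e)).magnitude() for q,p,e in D)
    return s.x,np.abs(s.fun[:3*len(D)]).max(),ro
if __name__=="__main__":
    for s4 in(1,-1):
        for s6 in(1,-1): print(s4,s6,*[np.round(v,4) for v in fit(s4,s6)])
E
python3 kin.py
```

```text
1 1 [1.000e-04 5.670e-02 1.524e-01 4.497e-01 1.013e-01 5.000e-01 1.513e-01] 0.0002 0.0004
1 -1 [1.000e-04 5.670e-02 1.524e-01 4.497e-01 1.013e-01 5.000e-01 1.513e-01] 0.0002 1.2667
-1 1 [ 0.1391  0.0645  0.141   0.3296  0.2119  0.3401 -0.1237] 0.0285 1.4179
-1 -1 [ 0.1391  0.0645  0.141   0.3296  0.2119  0.3401 -0.1237] 0.0285 1.6906
```

```bash
cat > search.py <<'E'
from kin import *
P=fit(1,1)[0]
def Rt(al,th,roll):
    z=np.array([np.cos(al)*np.sin(th),np.sin(al)*np.sin(th),-np.cos(th)])
    y=np.cross([0,0,1],z);y/=np.linalg.norm(y)*roll
    return np.stack([np.cross(y,z),y,z],1)
rng=np.random.default_rng(0)
def ik(p,R,q0=None,n=12):
    best=[]
    for k in range(n):
        s=q0 if (q0 is not None and k==0) else LO+(HI-LO)*rng.random(6)
        if q0 is None: s[0]=np.arctan2(p[1],p[0])
        def f(q):
            a,b,_=fk(q,P); return np.r_[(a-p)*5,(Ro.from_matrix(R.T@b)).as_rotvec()]
        r=least_squares(f,np.clip(s,LO+.05,HI-.05),bounds=(LO+.03,HI-.03),max_nfev=60)
        if r.cost<1e-7 and not any(np.abs(r.x-b).max()<.05 for b in best): best.append(r.x)
        if q0 is not None and best: break
    return best
def tcp(g,R): return np.array(g)-R@[0,0,.18]
if __name__=="__main__":
    for nm,g,als in(("pick",[.536,.1755,.024],(-20,0,20,40,60)),("place",[.533,-.3115,.034],(-90,-60,-30,0,30,60,90))):
        for th in(62,70):
            for al in als:
                for roll in(1,-1):
                    R=Rt(np.radians(al),np.radians(th),roll)
                    for q in ik(tcp(g,R),R):
                        w=fk(q,P)[2]; print(nm,th,al,roll,q.round(2),w.round(2))
E
python3 search.py
```

```text
pick 62 0 1 [0.43 0.02 2.33 4.17 0.45 0.81] [0.24 0.18 0.18]
pick 62 0 -1 [ 0.43  0.02  2.33  4.17  0.45 -2.33] [0.24 0.18 0.18]
pick 62 20 1 [ 0.07 -0.05  2.39  2.39  0.36  2.16] [0.26 0.08 0.18]
pick 62 20 -1 [ 0.07 -0.05  2.39  2.39  0.36 -0.98] [0.26 0.08 0.18]
pick 62 40 1 [-0.22  0.05  2.3   1.63  0.78  2.51] [ 0.31 -0.01  0.18]
pick 62 40 -1 [-0.22  0.05  2.3   1.63  0.78 -0.63] [ 0.31 -0.01  0.18]
pick 62 60 1 [-0.34  0.21  2.1   1.3   1.12  2.51] [ 0.39 -0.08  0.18]
pick 62 60 -1 [-0.34  0.21  2.1   1.3   1.12 -0.64] [ 0.39 -0.08  0.18]
pick 70 0 1 [0.46 0.13 2.36 3.87 0.68 1.13] [0.22 0.18 0.14]
pick 70 0 -1 [ 0.46  0.13  2.36  3.87  0.68 -2.01] [0.22 0.18 0.14]
pick 70 20 1 [0.05 0.07 2.44 2.66 0.63 1.87] [0.24 0.07 0.14]
pick 70 20 -1 [ 0.05  0.07  2.44  2.66  0.63 -1.27] [0.24 0.07 0.14]
pick 70 40 1 [-0.27  0.16  2.33  1.84  0.94  2.24] [ 0.3  -0.02  0.14]
pick 70 40 -1 [-0.27  0.16  2.33  1.84  0.94 -0.9 ] [ 0.3  -0.02  0.14]
pick 70 60 1 [-0.39  0.31  2.12  1.43  1.22  2.33] [ 0.38 -0.09  0.14]
pick 70 60 -1 [-0.39  0.31  2.12  1.43  1.22 -0.81] [ 0.38 -0.09  0.14]
pl
[... 604 characters left out ...]
.14  2.32  2.79  0.56  1.81] [ 0.26 -0.16  0.15]
place 70 -30 -1 [-0.72  0.14  2.32  2.79  0.56 -1.33] [ 0.26 -0.16  0.15]
place 70 0 1 [-1.1   0.27  2.14  1.67  1.    2.36] [ 0.22 -0.31  0.15]
place 70 0 -1 [-1.1   0.27  2.14  1.67  1.   -0.78] [ 0.22 -0.31  0.15]
place 70 30 1 [-1.16  0.5   1.77  1.23  1.43  2.44] [ 0.26 -0.47  0.15]
place 70 30 -1 [-1.16  0.5   1.77  1.23  1.43 -0.7 ] [ 0.26 -0.47  0.15]
place 70 60 1 [-1.08  0.75  1.34  0.98  1.83  2.44] [ 0.38 -0.58  0.15]
place 70 60 -1 [-1.08  0.75  1.34  0.98  1.83 -0.7 ] [ 0.38 -0.58  0.15]
place 70 90 1 [-0.93  0.99  0.91  0.78  2.23  2.36] [ 0.53 -0.62  0.15]
place 70 90 -1 [-0.93  0.99  0.91  0.78  2.23 -0.78] [ 0.53 -0.62  0.15]
```

```bash
cat > plan.py <<'E'
from search import *
from bench import robot
def solve(q,g,al,th,roll):
    R=Rt(np.radians(al),np.radians(th),roll); s=ik(tcp(g,R),R,q0=q,n=30)
    return s[0]
def rows(o,segs,step=.1,joint=True):
    """segs: joint targets; joint-space (or straight tool line) rows from the measured pose"""
    p=np.array(o["tool_pos"]);R=Ro.from_euler('xyz',o["ee_rot"]).as_matrix();q=np.array(o["joint_positions"])
    T=[];W=[];low=[]
    for qt in segs:
        n=int(np.ceil(max(np.abs(qt-q).max()/step,np.linalg.norm(fk(qt,P)[0]-fk(q,P)[0])/.04)))
        while True:
            T1=[];W1=[];pc,Rc=p,R;ok=True
            for k in range(1,n+1):
                a,b,w=fk(q+(qt-q)*k/n,P)
                t=Rc.T@(a-pc)/.04; v=Ro.from_matrix(Rc.T@b).as_rotvec()/.1
                t=np.round(t,2);v=np.round(v,2)
                if max(np.abs(t).max(),np.abs(v).max())>1 or np.linalg.norm(t)>1.2: ok=False;break
                T1.append(t.tolist());W1.append(v.tolist());pc=pc+Rc@t*.04;Rc=Rc@Ro.from_rotvec(v*.1).as_matrix()
                low.append(min((pc+Rc@[x,y,z])[2] for x,y,z in[(.038,.088,.102),(-.038,.088,.102),(-.038,-.088,.102),(.038,-.088,.102),(.008,.06,.199),(-.008,.06,.199),(-.008,-.06,.199),(.008,-.06,.199)]))
            if ok: break
            n+=1
        T+=T1;W+=W1;p,R,q=pc,Rc,qt
        print("seg",n,"q",qt.round(2),"end",p.round(4),"grasp",(p+R@[0,0,.18]).round(4))
    print("lowest gripper z",round(min(low),3))
    for i in range(0,len(T),8):
        print("translation",str(T[i:i+8]));print("twist",str(W[i:i+8]))
E
python3 - <<'E'
from plan import *
o=robot.get_obs();q=np.array(o["joint_positions"])
qg=solve(np.array([-.27,.16,2.33,1.84,.94,-.9]),[.536,.1755,.024],40,70,-1)
R=Rt(np.radians(40),np.radians(70),-1);back=R[:,2]
qp=solve(qg,np.array([.536,.1755,.024])-.13*back+[0,0,.02],40,70,-1)
rows(o,[qp])
E
```

```text
seg 11 q [-0.72 -0.25  2.48  1.38  1.24 -0.6 ] end [ 0.3127 -0.0117  0.1499] grasp [0.4424 0.0971 0.0884]
lowest gripper z 0.074
translation [[-0.26, -0.09, 0.4], [-0.28, -0.09, 0.37], [-0.29, -0.12, 0.33], [-0.3, -0.13, 0.31], [-0.31, -0.15, 0.28], [-0.31, -0.16, 0.24], [-0.32, -0.19, 0.21], [-0.31, -0.21, 0.17]]
twist [[0.32, 0.49, -0.51], [0.24, 0.52, -0.48], [0.17, 0.53, -0.45], [0.09, 0.53, -0.42], [0.02, 0.54, -0.4], [-0.05, 0.51, -0.37], [-0.13, 0.5, -0.35], [-0.19, 0.46, -0.33]]
translation [[-0.32, -0.23, 0.14], [-0.31, -0.25, 0.11], [-0.31, -0.27, 0.07]]
twist [[-0.26, 0.41, -0.31], [-0.31, 0.37, -0.3], [-0.37, 0.32, -0.28]]
```

Call:
{"method": "play_rows", "body": {
  "translation": [
    [-0.26,-0.09,0.4],
    [-0.28,-0.09,0.37],
    [-0.29,-0.12,0.33],
    [-0.3,-0.13,0.31],
    [-0.31,-0.15,0.28],
    [-0.31,-0.16,0.24],
    [-0.32,-0.19,0.21],
    [-0.31,-0.21,0.17]
  ],
  "twist": [
    [0.32,0.49,-0.51],
    [0.24,0.52,-0.48],
    [0.17,0.53,-0.45],
    [0.09,0.53,-0.42],
    [0.02,0.54,-0.4],
    [-0.05,0.51,-0.37],
    [-0.13,0.5,-0.35],
    [-0.19,0.46,-0.33]
  ],
  "gripper": [1,1,1,1,1,1,1,1]
}}

```text
time: 3.7
tool_pos: [0.3371, -0.0328, 0.187]
ee_rot: [-2.884, -1.103, 0.519]
wrist_force: [0.0, 0.0, 0.3]
width: 0.0941
finger_force: 0.0
```

Call:
{"method": "play_rows", "body": {
  "translation": [
    [-0.32,-0.23,0.14],
    [-0.31,-0.25,0.11],
    [-0.31,-0.27,0.07],
    [0,0,0],
    [0,0,0]
  ],
  "twist": [
    [-0.26,0.41,-0.31],
    [-0.31,0.37,-0.3],
    [-0.37,0.32,-0.28],
    [0,0,0],
    [0,0,0]
  ],
  "gripper": [1,1,1,1,1]
}}

```text
time: 4.2
tool_pos: [0.3127, -0.0112, 0.1506]
ee_rot: [-3.14, -1.223, 0.697]
wrist_force: [1.1, -0.5, -0.4]
width: 0.0939
finger_force: 0.0
```

```bash
python3 log.py
python3 - <<'E'
from plan import *
import cv2
o=robot.get_obs();q=np.array(o["joint_positions"])
for c in("top","side"):
    im=robot.snapshot(c); print(c,[(round(d["score"],2),np.round(d["centre"],3).tolist()) for d in robot.spot_point("parts_cup",c)])
cv2.imwrite("pics/side1.png",cv2.resize(im[120:320,150:450,::-1],None,fx=2.6,fy=2.6))
g=[.536,.1755,.024]
qg=solve(q,g,40,70,-1);R=Rt(np.radians(40),np.radians(70),-1)
qm=solve(q,np.array(g)-.07*R[:,2],40,70,-1)
rows(o,[qm,solve(qm,np.array(g)-.035*R[:,2],40,70,-1),qg])
E
```

```text
4.2 [-0.718 -0.255  2.483  1.377  1.243 -0.597] [ 0.313 -0.011  0.151] [-3.14  -1.223  0.697] [ 1.094 -0.461 -0.411] 0.094 0.0
top [(0.9, [0.535, 0.176, 0.041]), (0.87, [0.642, 0.144, 0.046])]
side [(0.81, [0.537, 0.172, 0.045]), (0.63, [0.642, 0.138, 0.044])]
seg 3 q [-0.49 -0.02  2.43  1.61  1.06 -0.79] end [0.3558 0.0245 0.1095] grasp [0.4854 0.1332 0.048 ]
seg 2 q [-0.37  0.07  2.39  1.73  0.99 -0.85] end [0.3812 0.0457 0.0975] grasp [0.5107 0.1545 0.036 ]
seg 2 q [-0.27  0.16  2.33  1.84  0.94 -0.9 ] end [0.4062 0.0668 0.0856] grasp [0.5358 0.1755 0.0242]
lowest gripper z 0.01
translation [[-0.09, 0.06, 0.53], [-0.17, 0.01, 0.56], [-0.24, -0.06, 0.57], [0.01, 0.02, 0.43], [-0.01, -0.02, 0.45], [0.01, 0.02, 0.43], [-0.01, -0.02, 0.44]]
twist [[-0.0, 0.11, -0.04], [-0.01, 0.0, 0.01], [-0.0, -0.12, 0.03], [-0.0, 0.01, -0.01], [-0.0, -0.01, 0.01], [-0.0, 0.01, -0.01], [-0.0, -0.01, 0.01]]
```

View pics/side1.png

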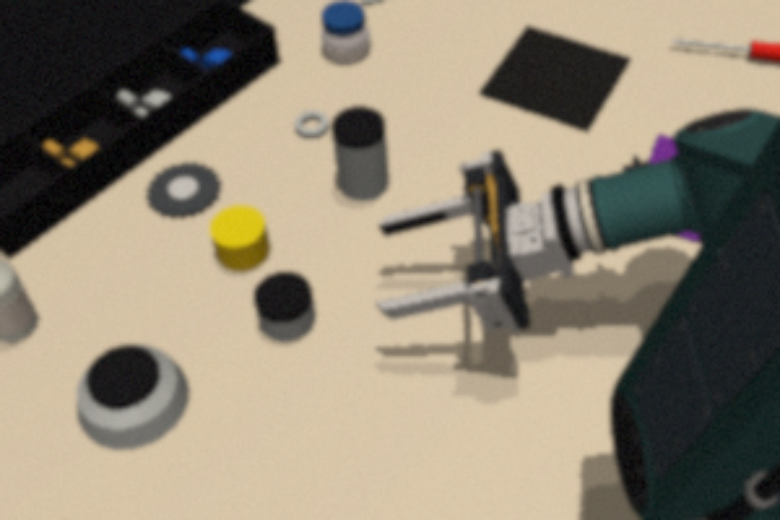

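The side crop shows the fingers level and open at crop (380,225) and (380,310), aimed at the low cup at (285,300). The tall cup at (360,150) and the yellow cup at (240,235) are clear of the path. The second cup measurement agrees with the first, so I'm going in.

Call:
{"method": "play_rows", "body": {
  "translation": [
    [-0.09,0.06,0.53],
    [-0.17,0.01,0.56],
    [-0.24,-0.06,0.57],
    [0,0,0.43],
    [0,0,0.45],
    [0,0,0.43],
    [0,0,0.44],
    [0,0,0]
  ],
  "twist": [
    [0,0.11,-0.04],
    [0,0,0],
    [0,-0.12,0.03],
    [0,0,0],
    [0,0,0],
    [0,0,0],
    [0,0,0],
    [0,0,0]
  ],
  "gripper": [1,1,1,1,1,1,1,1]
}}

```text
time: 5.2
tool_pos: [0.4076, 0.0675, 0.0855]
ee_rot: [3.14, -1.224, 0.703]
wrist_force: [0.2, -0.0, 0.1]
width: 0.0941
finger_force: 0.0
```

```bash
python3 log.py
```

```text
5.2 [-0.271  0.161  2.33   1.842  0.938 -0.902] [0.408 0.067 0.086] [ 3.14  -1.224  0.703] [ 0.201 -0.025  0.137] 0.094 0.0
```

Call:
{"method": "play_rows", "body": {
  "translation": [
    [0,0,0],
    [0,0,0],
    [0,0,0],
    [0,0,0],
    [0,0,0],
    [0,0,0],
    [0,0,0],
    [0,0,0]
  ],
  "twist": [
    [0,0,0],
    [0,0,0],
    [0,0,0],
    [0,0,0],
    [0,0,0],
    [0,0,0],
    [0,0,0],
    [0,0,0]
  ],
  "gripper": [-1,-1,-1,-1,-1,-1,-1,-1]
}}

```text
time: 6.0
tool_pos: [0.4061, 0.0668, 0.0856]
ee_rot: [3.141, -1.224, 0.7]
wrist_force: [-1.4, -0.5, 2.0]
width: 0.0599
finger_force: 30.0
```

```bash
python3 log.py
python3 - <<'E'
from plan import *
import cv2
o=robot.get_obs();q=np.array(o["joint_positions"])
# mat yaw irrelevant for centre; lift, pull in, then swing
a=solve(q,[.53,.17,.075],40,70,-1)
a2=solve(a,[.47,.10,.20],35,65,-1)
mt=[.533,-.3115]
b=solve(np.array([-1.1,.1,2.0,1.67,1.,2.3]),[mt[0]-.02,mt[1],.16],0,72,1)
rows(o,[a,a2,b])
E
```

```text
6.0 [-0.274  0.158  2.334  1.842  0.939 -0.903] [0.406 0.067 0.086] [ 3.141 -1.224  0.7  ] [-1.387 -0.48   2.024] 0.06 30.0Traceback (most recent call last):
  File "<stdin>", line 8, in <module>
  File "plan.py", line 5, in solve
    return s[0]
           ~^^^
IndexError: list index out of range
```

Run:
```python
from plan import *
for z in(.041,.10,.16):
    for al in(-20,0,20):
        for th in(72,76):
            R=Rt(np.radians(al),np.radians(th),1)
            print(z,al,th,[s.round(2).tolist() for s in ik(tcp([.52,-.31,z],R),R,n=15)])
```

```text
0.041 -20 72 [[-0.92, 0.14, 2.33, 2.27, 0.74, 2.1]]
0.041 -20 76 [[-0.94, 0.21, 2.34, 2.35, 0.86, 1.99]]
0.041 0 72 [[-1.14, 0.26, 2.17, 1.68, 1.05, 2.33]]
0.041 0 76 [[-1.16, 0.32, 2.17, 1.75, 1.13, 2.23]]
0.041 20 72 [[-1.2, 0.42, 1.92, 1.36, 1.34, 2.4]]
0.041 20 76 [[-1.21, 0.46, 1.92, 1.41, 1.39, 2.34]]
0.1 -20 72 [[-0.92, -0.05, 2.32, 2.06, 0.63, 2.36]]
0.1 -20 76 [[-0.94, 0.01, 2.34, 2.2, 0.73, 2.21]]
0.1 0 72 [[-1.14, 0.1, 2.16, 1.59, 1.04, 2.51]]
0.1 0 76 [[-1.16, 0.15, 2.17, 1.67, 1.1, 2.41]]
0.1 20 72 [[-1.2, 0.29, 1.92, 1.33, 1.37, 2.53]]
0.1 20 76 [[-1.21, 0.34, 1.92, 1.39, 1.41, 2.47]]
0.16 -20 72 []
0.16 -20 76 [[-0.94, -0.17, 2.31, 1.98, 0.63, 2.49]]
0.16 0 72 []
0.16 0 76 []
0.16 20 72 []
0.16 20 76 []
```

Run:
```python
from plan import *
o=robot.get_obs();q=np.array(o["joint_positions"])
a=solve(q,[.53,.17,.08],40,70,-1)
a2=solve(a,[.47,.10,.22],35,65,-1)
pl=solve(np.array([-1.04,.22,2.25,2.,.95,2.2]),[.528,-.3115,.042],-10,75,1)
hi=pl-[0,.4,0,0,0,.15]
T=fk(hi,P);print(pl.round(2),hi.round(2),"hi grasp",(T[0]+T[1]@[0,0,.18]).round(3))
tc=np.array([.606,-.02])
m=[]
for k in np.linspace(0,1,40):
    A=fk(a2+(hi-a2)*k,P);g=A[0]+A[1]@[0,0,.19];m.append((np.linalg.norm(g[:2]-tc),g[2]))
print("closest",np.round(min(m),3))
np.save("pl.npy",pl);rows(o,[a,a2,hi])
```

```text
[-1.05  0.24  2.25  2.    0.95  2.17] [-1.05 -0.16  2.25  2.    0.95  2.02] hi grasp [ 0.528 -0.312  0.258]
closest [0.059 0.257]
seg 3 q [-0.3  -0.04  2.34  1.68  0.92 -0.66] end [0.4004 0.0613 0.1416] grasp [0.5299 0.1701 0.08  ]
seg 8 q [-0.56 -0.6   2.3   1.15  1.15  0.06] end [0.3364 0.0064 0.2962] grasp [0.47   0.1    0.2201]
seg 29 q [-1.05 -0.16  2.25  2.    0.95  2.02] end [ 0.3525 -0.274   0.258 ] grasp [ 0.5284 -0.3122  0.2585]
lowest gripper z 0.03
translation [[0.43, 0.02, -0.21], [0.42, 0.0, -0.22], [0.4, -0.01, -0.23], [0.5, 0.12, -0.37], [0.46, 0.08, -0.38], [0.43, 0.04, -0.4], [0.39, 0.01, -0.41], [0.34, -0.02, -0.42]]
twist [[0.03, 0.02, 0.01], [0.0, -0.01, -0.0], [-0.03, -0.03, -0.01], [0.03, 0.13, 0.01], [0.01, 0.06, 0.01], [-0.02, -0.02, 0.0], [-0.06, -0.09, 0.02], [-0.1, -0.16, 0.04]]
translation [[0.31, -0.04, -0.44], [0.25, -0.06, -0.44], [0.21, -0.08, -0.45], [-0.0, 0.2, -0.01], [0.01, 0.2, -0.02], [0.03, 0.21, -0.02], [0.05, 0.2, -0.03], [0.06, 0.21, -0.02]]
twist [[-0.16, -0.22, 0.05], [-0.22, -0.27, 0.09], [-0.29, -0.3, 0.12], [-0.15, 0.22, 0.98], [-0.14, 
[... 420 characters left out ...]

translation [[0.21, 0.12, -0.04], [0.23, 0.11, -0.05], [0.24, 0.09, -0.04], [0.25, 0.06, -0.05], [0.26, 0.05, -0.05], [0.26, 0.03, -0.05], [0.27, 0.01, -0.05], [0.27, -0.02, -0.05]]
twist [[0.06, 0.32, 0.97], [0.09, 0.32, 0.97], [0.1, 0.32, 0.96], [0.13, 0.31, 0.97], [0.15, 0.3, 0.97], [0.18, 0.3, 0.96], [0.19, 0.29, 0.96], [0.22, 0.27, 0.96]]
translation [[0.27, -0.04, -0.05], [0.27, -0.07, -0.06], [0.27, -0.08, -0.05], [0.27, -0.12, -0.05], [0.25, -0.13, -0.05], [0.25, -0.16, -0.06], [0.23, -0.18, -0.05], [0.22, -0.2, -0.05]]
twist [[0.24, 0.27, 0.96], [0.25, 0.25, 0.96], [0.28, 0.23, 0.96], [0.29, 0.21, 0.95], [0.31, 0.2, 0.96], [0.33, 0.17, 0.95], [0.34, 0.15, 0.95], [0.35, 0.13, 0.95]]
```

Call:
{"method": "play_rows", "body": {
  "translation": [
    [0.43,0.02,-0.21],
    [0.42,0,-0.22],
    [0.4,-0.01,-0.23],
    [0.5,0.12,-0.37],
    [0.46,0.08,-0.38],
    [0.43,0.04,-0.4],
    [0.39,0.01,-0.41],
    [0.34,-0.02,-0.42]
  ],
  "twist": [
    [0.03,0.02,0.01],
    [0,-0.01,0],
    [-0.03,-0.03,-0.01],
    [0.03,0.13,0.01],
    [0.01,0.06,0.01],
    [-0.02,-0.02,0],
    [-0.06,-0.09,0.02],
    [-0.1,-0.16,0.04]
  ],
  "gripper": [-1,-1,-1,-1,-1,-1,-1,-1]
}}

```text
time: 6.8
tool_pos: [0.37, 0.0243, 0.2475]
ee_rot: [-3.132, -1.21, 0.675]
wrist_force: [-0.2, -0.5, -1.4]
width: 0.0596
finger_force: 30.0
```

Call:
{"method": "play_rows", "body": {
  "translation": [
    [0.31,-0.04,-0.44],
    [0.25,-0.06,-0.44],
    [0.21,-0.08,-0.45],
    [0,0.2,-0.01],
    [0.01,0.2,-0.02],
    [0.03,0.21,-0.02],
    [0.05,0.2,-0.03],
    [0.06,0.21,-0.02]
  ],
  "twist": [
    [-0.16,-0.22,0.05],
    [-0.22,-0.27,0.09],
    [-0.29,-0.3,0.12],
    [-0.15,0.22,0.98],
    [-0.14,0.24,0.98],
    [-0.13,0.24,0.99],
    [-0.11,0.26,0.98],
    [-0.1,0.27,0.98]
  ],
  "gripper": [-1,-1,-1,-1,-1,-1,-1,-1]
}}

```text
time: 7.6
tool_pos: [0.355, -0.0305, 0.2948]
ee_rot: [-2.232, -1.01, -0.473]
wrist_force: [-1.4, -0.2, -0.9]
width: 0.0596
finger_force: 30.0
```

Call:
{"method": "play_rows", "body": {
  "translation": [
    [0.09,0.2,-0.03],
    [0.1,0.2,-0.03],
    [0.12,0.19,-0.03],
    [0.13,0.19,-0.04],
    [0.15,0.17,-0.03],
    [0.17,0.17,-0.04],
    [0.19,0.15,-0.04],
    [0.2,0.14,-0.05]
  ],
  "twist": [
    [-0.08,0.28,0.98],
    [-0.08,0.28,0.98],
    [-0.05,0.3,0.98],
    [-0.03,0.3,0.98],
    [-0.02,0.31,0.97],
    [0,0.31,0.98],
    [0.02,0.32,0.97],
    [0.05,0.31,0.98]
  ],
  "gripper": [-1,-1,-1,-1,-1,-1,-1,-1]
}}

```text
time: 8.4
tool_pos: [0.3738, -0.1027, 0.2905]
ee_rot: [-1.767, -0.371, -1.183]
wrist_force: [-0.2, -0.6, -2.7]
width: 0.0601
finger_force: 30.0
```

Call:
{"method": "play_rows", "body": {
  "translation": [
    [0.21,0.12,-0.04],
    [0.23,0.11,-0.05],
    [0.24,0.09,-0.04],
    [0.25,0.06,-0.05],
    [0.26,0.05,-0.05],
    [0.26,0.03,-0.05],
    [0.27,0.01,-0.05],
    [0.27,-0.02,-0.05]
  ],
  "twist": [
    [0.06,0.32,0.97],
    [0.09,0.32,0.97],
    [0.1,0.32,0.96],
    [0.13,0.31,0.97],
    [0.15,0.3,0.97],
    [0.18,0.3,0.96],
    [0.19,0.29,0.96],
    [0.22,0.27,0.96]
  ],
  "gripper": [-1,-1,-1,-1,-1,-1,-1,-1]
}}

```text
time: 9.2
tool_pos: [0.3744, -0.186, 0.2783]
ee_rot: [-1.644, 0.365, -1.528]
wrist_force: [-0.2, 0.1, -2.0]
width: 0.0599
finger_force: 30.0
```

Call:
{"method": "play_rows", "body": {
  "translation": [
    [0.27,-0.04,-0.05],
    [0.27,-0.07,-0.06],
    [0.27,-0.08,-0.05],
    [0.27,-0.12,-0.05],
    [0.25,-0.13,-0.05],
    [0.25,-0.16,-0.06],
    [0.23,-0.18,-0.05],
    [0.22,-0.2,-0.05]
  ],
  "twist": [
    [0.24,0.27,0.96],
    [0.25,0.25,0.96],
    [0.28,0.23,0.96],
    [0.29,0.21,0.95],
    [0.31,0.2,0.96],
    [0.33,0.17,0.95],
    [0.34,0.15,0.95],
    [0.35,0.13,0.95]
  ],
  "gripper": [-1,-1,-1,-1,-1,-1,-1,-1]
}}

```text
time: 10.0
tool_pos: [0.3523, -0.2738, 0.2564]
ee_rot: [-1.572, 1.122, -1.787]
wrist_force: [0.2, 0.7, -2.5]
width: 0.0599
finger_force: 30.0
```

Call:
{"method": "play_rows", "body": {
  "translation": [
    [0,0,0],
    [0,0,0],
    [0,0,0]
  ],
  "twist": [
    [0,0,0],
    [0,0,0],
    [0,0,0]
  ],
  "gripper": [-1,-1,-1]
}}

```text
time: 10.3
tool_pos: [0.3527, -0.2733, 0.2576]
ee_rot: [-1.567, 1.116, -1.779]
wrist_force: [-0.2, -0.1, -2.6]
width: 0.0597
finger_force: 30.0
```

```bash
python3 log.py
python3 - <<'E'
from plan import *
import cv2
o=robot.get_obs();pl=np.load("pl.npy")
for c in("top","side"):
    im=robot.snapshot(c); cv2.imwrite(f"pics/{c}2.png",im[:,:,::-1])
    for n in("parts_cup","mat","tall_cup","wide_bowl"): print(c,n,[(round(d["score"],2),np.round(d["centre"],3).tolist()) for d in robot.spot_point(n,c)])
R=fk(pl,P)[1]
mid=solve(pl,[.528,-.3115,.09],-10,75,1)
rows(o,[mid,pl])
E
```

```text
10.3 [-1.047 -0.156  2.254  2.     0.954  2.019] [ 0.353 -0.273  0.258] [-1.567  1.116 -1.779] [-0.2   -0.148 -2.633] 0.06 30.0
top parts_cup [(0.82, [0.641, 0.142, 0.044]), (0.66, [0.521, -0.314, 0.24]), (0.29, [0.532, -0.317, 0.003])]
top mat [(0.81, [0.279, -0.254, -0.003]), (0.72, [0.532, -0.316, 0.004])]
top tall_cup [(0.73, [0.604, -0.019, 0.093])]
top wide_bowl []
side parts_cup [(0.73, [0.525, -0.32, 0.246]), (0.56, [0.643, 0.139, 0.045])]
side mat [(0.59, [0.534, -0.312, -0.001])]
side tall_cup [(0.67, [0.602, -0.018, 0.098])]
side wide_bowl [(0.7, [0.582, 0.344, 0.05])]
seg 5 q [-1.05  0.1   2.25  1.9   0.9   2.34] end [ 0.3569 -0.2812  0.1366] grasp [ 0.5282 -0.3114  0.09  ]
seg 2 q [-1.05  0.24  2.25  2.    0.95  2.17] end [ 0.3569 -0.2812  0.0885] grasp [ 0.5282 -0.3114  0.042 ]
lowest gripper z 0.025
translation [[0.58, 0.19, 0.08], [0.58, 0.16, 0.08], [0.59, 0.13, 0.09], [0.59, 0.1, 0.1], [0.59, 0.07, 0.11], [0.57, -0.01, 0.17], [0.59, 0.01, 0.14]]
twist [[-0.24, 0.48, 0.9], [-0.21, 0.49, 0.9], [-0.19, 0.5, 0.9], [-0.17, 0.5, 0.89], [-0.15, 0.51, 0.9], [-0.02, 0.0, 0.0], [0.02, 0.0, -0.0]]
```

View pics/side2.png

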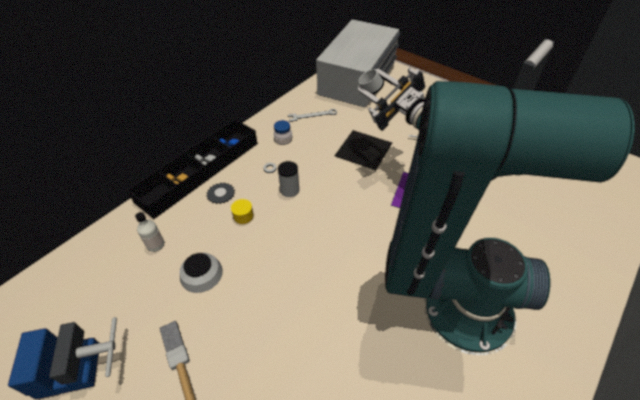

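The cup is held mouth-up-ish at (370,82) above the mat at (364,149), and the tall cup and bowl haven't moved. It will right itself about 17 mm back towards the robot, so I'll put the grasp point that far beyond the mat's centre.

Run:
```python
from plan import *
o=robot.get_obs();pl=np.load("pl.npy")
mid=solve(pl,[.549,-.316,.09],-10,76,1)
pl=solve(mid,[.549,-.316,.039],-10,76,1)
rows(o,[mid,pl])
```

```text
seg 5 q [-1.    0.15  2.22  1.96  0.89  2.3 ] end [ 0.3771 -0.2858  0.1335] grasp [ 0.5491 -0.3162  0.09  ]
seg 2 q [-1.    0.3   2.22  2.06  0.95  2.14] end [ 0.3771 -0.2857  0.0824] grasp [ 0.5491 -0.3161  0.0389]
lowest gripper z 0.021
translation [[0.57, 0.18, 0.18], [0.59, 0.16, 0.18], [0.59, 0.13, 0.19], [0.61, 0.11, 0.2], [0.61, 0.07, 0.21], [0.61, -0.01, 0.17], [0.63, 0.01, 0.14]]
twist [[-0.22, 0.44, 0.91], [-0.21, 0.45, 0.91], [-0.18, 0.46, 0.89], [-0.17, 0.48, 0.89], [-0.14, 0.49, 0.88], [-0.03, 0.0, 0.01], [0.03, 0.0, -0.01]]
```

Call:
{"method": "play_rows", "body": {
  "translation": [
    [0.57,0.18,0.18],
    [0.59,0.16,0.18],
    [0.59,0.13,0.19],
    [0.61,0.11,0.2],
    [0.61,0.07,0.21],
    [0,0,0],
    [0,0,0]
  ],
  "twist": [
    [-0.22,0.44,0.91],
    [-0.21,0.45,0.91],
    [-0.18,0.46,0.89],
    [-0.17,0.48,0.89],
    [-0.14,0.49,0.88],
    [0,0,0],
    [0,0,0]
  ],
  "gripper": [-1,-1,-1,-1,-1,-1,-1]
}}

```text
time: 11.5
tool_pos: [0.3772, -0.2859, 0.1337]
ee_rot: [-3.139, 1.328, 2.969]
wrist_force: [0.8, 0.1, -1.9]
width: 0.0599
finger_force: 30.0
```

Call:
{"method": "play_rows", "body": {
  "translation": [
    [0.3,0,0.08],
    [0.3,0,0.08],
    [0.3,0,0.08],
    [0.2,0,0.04],
    [0.12,0,0.03],
    [0,0,0],
    [0,0,0]
  ],
  "twist": [
    [0,0,0],
    [0,0,0],
    [0,0,0],
    [0,0,0],
    [0,0,0],
    [0,0,0],
    [0,0,0]
  ],
  "gripper": [-1,-1,-1,-1,-1,-1,-1]
}}

```text
time: 12.2
tool_pos: [0.3774, -0.2861, 0.0838]
ee_rot: [-3.138, 1.328, 2.97]
wrist_force: [-0.2, -0.3, -1.9]
width: 0.0598
finger_force: 30.0
```

```bash
python3 log.py
python3 - <<'E'
from plan import *
import cv2
o=robot.get_obs();R=Ro.from_euler('xyz',o["ee_rot"]).as_matrix();print((o["tool_pos"]+R@[0,0,.18]).round(4),"tool z",R[:,2].round(2))
for c in("top","side"):
    im=robot.snapshot(c)
    print(c,[(round(d["score"],2),np.round(d["centre"],3).tolist()) for d in robot.spot_point("parts_cup",c)])
    if c=="side": cv2.imwrite("pics/side3.png",cv2.resize(im[80:230,280:480,::-1],None,fx=3.8,fy=3.8,interpolation=cv2.INTER_CUBIC))
E
```

```text
12.2 [-1.004  0.293  2.214  2.065  0.949  2.137] [ 0.377 -0.286  0.084] [-3.138  1.328  2.97 ] [-0.176 -0.264 -1.922] 0.06 30.0
[ 0.5495 -0.3166  0.0405] tool z [ 0.96 -0.17 -0.24]
top [(0.7, [0.537, -0.314, 0.021]), (0.59, [0.639, 0.142, 0.046])]
side [(0.78, [0.64, 0.14, 0.043])]
```

View pics/side3.png

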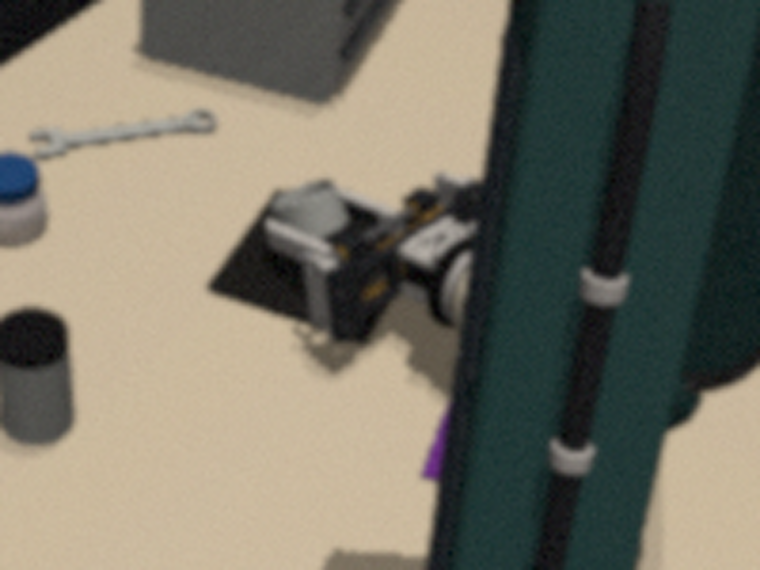

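The crop shows the cup over the mat at (310,215), leaning outward with its foot low. It isn't touching yet, so I'll creep down to contact.

Call:
{"method": "play_rows", "body": {
  "translation": [
    [0.04,0,0.01],
    [0.03,0,0.01],
    [0,0,0]
  ],
  "twist": [
    [0,0,0],
    [0,0,0],
    [0,0,0]
  ],
  "gripper": [-1,-1,-1]
}}

```text
time: 12.7
tool_pos: [0.3774, -0.2858, 0.0801]
ee_rot: [3.14, 1.327, 2.965]
wrist_force: [0.3, -0.2, -1.7]
width: 0.0598
finger_force: 30.0
```

Call:
{"method": "play_rows", "body": {
  "translation": [
    [0.03,0,0],
    [0,0,0]
  ],
  "twist": [
    [0,0,0],
    [0,0,0]
  ],
  "gripper": [-1,-1]
}}

```text
time: 12.9
tool_pos: [0.3773, -0.286, 0.0794]
ee_rot: [-3.141, 1.328, 2.967]
wrist_force: [-1.0, 0.3, 1.2]
width: 0.0599
finger_force: 30.0
```

Call:
{"method": "play_rows", "body": {
  "translation": [
    [0.03,0,0],
    [0,0,0]
  ],
  "twist": [
    [0,0,0],
    [0,0,0]
  ],
  "gripper": [-1,-1]
}}

```text
time: 13.1
tool_pos: [0.3772, -0.286, 0.0788]
ee_rot: [-3.14, 1.33, 2.969]
wrist_force: [-2.0, 1.5, 4.9]
width: 0.0597
finger_force: 30.0
```

The foot's edge is touching (+6 N), so I'm releasing.

Call:
{"method": "play_rows", "body": {
  "translation": [
    [0,0,0],
    [0,0,0],
    [0,0,0],
    [0,0,0],
    [0,0,0],
    [0,0,0],
    [0,0,0],
    [0,0,0]
  ],
  "twist": [
    [0,0,0],
    [0,0,0],
    [0,0,0],
    [0,0,0],
    [0,0,0],
    [0,0,0],
    [0,0,0],
    [0,0,0]
  ],
  "gripper": [1,1,1,1,1,1,1,1]
}}

```text
time: 13.9
tool_pos: [0.3768, -0.2858, 0.0779]
ee_rot: [3.141, 1.327, 2.966]
wrist_force: [-0.8, -1.0, 0.6]
width: 0.0939
finger_force: 0.0
```

```bash
python3 log.py
python3 - <<'E'
from plan import *
import cv2
o=robot.get_obs()
for c in("side","top"):
    im=robot.snapshot(c)
    print(c,[(round(d["score"],2),np.round(d["centre"],3).tolist()) for d in robot.spot_point("parts_cup",c)])
    s=im[80:230,280:480] if c=="side" else im[120:300,330:530]
    cv2.imwrite(f"pics/{c}4.png",cv2.resize(s[:,:,::-1],None,fx=3.3,fy=3.3,interpolation=cv2.INTER_CUBIC))
E
```

```text
13.9 [-1.005  0.309  2.215  2.073  0.957  2.121] [ 0.377 -0.286  0.078] [3.141 1.327 2.966] [-0.781 -1.026  0.623] 0.094 0.0
side [(0.72, [0.533, -0.316, 0.006]), (0.63, [0.644, 0.14, 0.045])]
top [(0.75, [0.529, -0.313, 0.0]), (0.75, [0.64, 0.143, 0.048])]
```

View pics/top4.png

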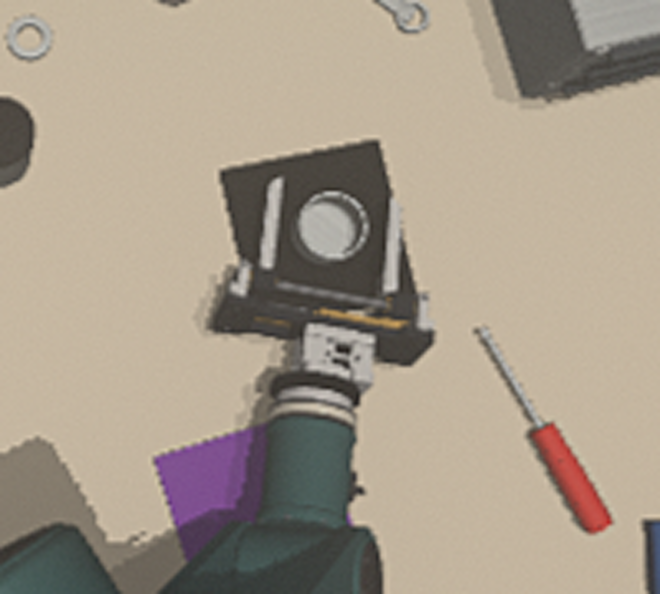

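The top crop shows the cup mouth-up on the black mat at (333,226), between the open fingers. I'm backing off.

Call:
{"method": "play_rows", "body": {
  "translation": [
    [-0.1,0,-0.5],
    [-0.2,0,-0.6],
    [-0.4,0,-0.6],
    [-0.6,0,-0.5],
    [-0.8,0,-0.3],
    [-0.8,0,0],
    [0,0,0],
    [0,0,0]
  ],
  "twist": [
    [0,0,0],
    [0,0,0],
    [0,0,0],
    [0,0,0],
    [0,0,0],
    [0,0,0],
    [0,0,0],
    [0,0,0]
  ],
  "gripper": [1,1,1,1,1,1,1,1]
}}

```text
time: 14.9
tool_pos: [0.311, -0.2738, 0.1988]
ee_rot: [-3.104, 1.341, 3.004]
wrist_force: [0.6, 0.5, 0.1]
width: 0.0939
finger_force: 0.0
```

```bash
python3 log.py
python3 - <<'E'
from plan import *
import cv2
for c in("side","top"):
    im=robot.snapshot(c)
    for n in("parts_cup","mat","tall_cup","wide_bowl"): print(c,n,[(round(d["score"],2),np.round(d["centre"],3).tolist()) for d in robot.spot_point(n,c)])
cv2.imwrite("pics/top5.png",im[:,:,::-1])
E
```

```text
14.9 [-1.172 -0.144  2.31   1.703  0.969  2.564] [ 0.311 -0.274  0.199] [-3.104  1.341  3.004] [0.552 0.457 0.084] 0.094 0.0
side parts_cup []
side mat [(0.76, [0.532, -0.312, -0.002])]
side tall_cup [(0.89, [0.603, -0.021, 0.097])]
side wide_bowl [(0.61, [0.583, 0.345, 0.05])]
top parts_cup [(0.66, [0.533, -0.31, 0.001]), (0.64, [0.642, 0.143, 0.048])]
top mat [(0.96, [0.528, -0.313, 0.003]), (0.86, [0.278, -0.257, -0.0])]
top tall_cup [(0.82, [0.606, -0.02, 0.095]), (0.46, [0.587, 0.341, 0.048])]
top wide_bowl [(0.74, [0.584, 0.34, 0.049])]
```

View pics/top5.png

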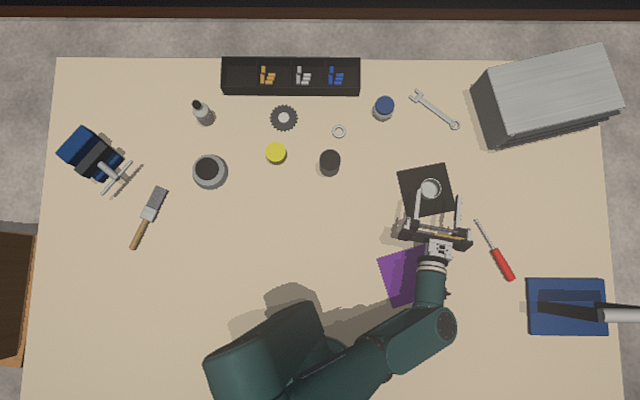

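The top picture shows the cup mouth-up on the black mat at (430,188), the gripper clear of it, and the tall cup (330,160) and bowl (209,170) unmoved. I'll ease joint 6 off its limit, then hand in.

Call:
{"method": "play_rows", "body": {
  "translation": [
    [-0.2,0,0],
    [-0.2,0,0],
    [0,0,0],
    [0,0,0]
  ],
  "twist": [
    [0,0,-0.9],
    [0,0,-0.9],
    [0,0,0],
    [0,0,0]
  ],
  "gripper": [1,1,1,1]
}}

```text
time: 15.8
tool_pos: [0.3143, -0.2739, 0.2151]
ee_rot: [-2.465, 1.276, -2.621]
wrist_force: [-0.7, 0.0, 0.4]
width: 0.094
finger_force: 0.0
```

```bash
python3 log.py; python3 -c "
from bench import robot
print(robot.close_job())"
```

```text
15.8 [-1.162 -0.181  2.296  1.676  0.953  2.445] [ 0.314 -0.274  0.215] [-2.465  1.276 -2.621] [-0.736  0.003  0.393] 0.094 0.0
the job is handed in; nothing more can be done
None
```

The job is handed in, with no verdict returned: the low cup stands mouth-up within about 5 mm of the black mat's centre by camera, the tall cup and bowl are where they started, and the gripper is clear, at 15.8 s of the 42 s.

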